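# Unpack piled ribbon reels and load the counter dispensers

## Robot

A 6-joint arm with a two-finger parallel gripper is mounted at the origin on a cart in front of the work surface, level with it; the furniture and walls round the work are solid. World frame = base frame: x ahead of the robot, y to its left, z up, the work surface at z = 0. Lengths are in m, angles in degrees, forces in N, time in s.
With the tool pointing down it reaches from about 0.425 to 0.925 m from the base axis. Payload 12.5 kg.
Tool frame: the origin (TCP) lies on the centre line of the jaws, within the pads' length; the fingertips stand bot.finger_overhang ahead of it and the grasp point (between the pads) lies 8 mm behind it (bot.finger_overhang is the distance from the TCP to the fingertips, in m); z points along the fingers, y is the line along which they close (so a half turn about z gives the same grasp; the last joint's range is limited). The gripper opens to 85 mm and grips with 20 to 120 N. Pads are 22 mm wide; open, the fingers measure 114 mm over their backs; the gripper's body (76 mm by 85 mm) begins 54 mm behind the grasp point. The pads swing forward as they close: fully open they stand 13 mm farther back than shut.
Start: joints at [-74.805, 28.126, 89.318, -0, 62.55, -6.05], TCP at [0.226, -0.583, 0.242] pointing down, gripper open.
Joint ranges: [-177.58, 177.58], [-47.91, 125.51], [2.72, 160], [-65.01, 245.01], [3.68, 167.84], [-153.87, 153.87]. Speed limits (degrees/s): [127.2, 127.2, 159.86, 180, 180, 180].

## Interface

Orientations are given as a 3x3 rotation matrix whose columns are the frame's x, y, z axes.
In Python, from rig import bot, capture gives the robot as it stands. The module is installed in compiled form; this text tells all that it offers.
- The arm moves only by the tool arm_command, never from a script. Its argument "motion" is a list of rows, each a list of 7 numbers: the turn, a rotation vector about the tool's x, y, z in rad, then the shift along the tool's x, y, z in m, then the opening in per cent of the stroke, from 0 (shut) to 100 (fully open). In form: [[ax, ay, az, dx, dy, dz, claw], ...]. A call has 1 to 10 rows; each row is the pose to reach, as a shift and turn from the pose commanded when the call began, along the tool's axes at that moment; what a row does not reach only later rows make up. A row lasts 1/8 s, in which the tool goes at most 62.5 mm and 10.7 degrees, less where a joint would pass 70% of its speed; a pose out of reach is approached as far as the arm can. A call with a gripper value outside its range is refused whole. The fingers move at their own pace and stop on an object; "force" is the grip in N (left out, the last holds). Time passes only in rows, so rows that repeat a pose let the fingers close. It gives the time, the measured TCP pose, the force, the opening and the grip force at its end, in the units of the state.
- bot.read_state(): the state, without advancing time (a new reading comes with each control period).
- capture(name): name is "side" or "top" or "wrist"; returns a dict with "color" (420x560x3 uint8, red, green, blue), "z_map" (420x560 float32, m along the optical axis (not along the pixel's ray), 0 where there is no reading), "K" (3x3 intrinsics, pixels), "rvec" (rotation vector, rad) and "tvec" (3), from world to camera coordinates, as OpenCV has them. Camera axes: x right, y down, z forward; pixel columns grow to the right and rows downward; lengths in m; the calibration is good to about 2 mm. A picture is of the moment at which its call begins.
- bot.hand_in(): hands the job in; it is judged then, once.
The state is a dict: "time": time; "joint_pos": joint angles; "joint_vel": joint speeds; "joint_efforts": joint torques, N m; "position": TCP position; "ee_rot": TCP orientation; "contact_force": force on the tool from outside, world axes, zero at the start; "ft_torque": the same for the moment, N m; "gripper_width": finger opening in m; "grasp_force": force on a finger pad.
Only numpy, scipy, OpenCV 4.12 (cv2) and the standard library are available. Lean on these libraries where they do the work, as an engineer would, in place of code of your own. Each camera call takes 0.05 s, during which the arm holds its last target. There are 200 camera calls.

## Task

Three ribbon reels of different widths came piled up in the low carton. Unpack them from the top of the pile down and load each into the counter dispenser that fits its width, with both ends of its axle fully down in the notches of the cheeks. Do not knock over or push aside the other things on the counter.

Things in the scene. Friction and masses are not known exactly. Their poses are not given: they have to be found in the camera images.
- reel_narrow: narrow ribbon reel: black flanges 54 mm across, 20 mm over their outer faces, white ribbon 45 mm across, fixed axle 7 mm thick standing out 12 mm beyond each flange (44 mm long). Origin: its centre; axle along y (either way round is the same), may roll about y. Grip the flanges' outer faces from above, fingertips about 10 mm above the axle. Starts in the carton's lower layer, at either side, axle 35 mm above the carton's underside
- reel_medium: medium ribbon reel: black flanges 54 mm across, 39 mm over their outer faces, white ribbon 45 mm across, fixed axle 7 mm thick standing out 12 mm beyond each flange (63 mm long). Origin: its centre; axle along y (either way round is the same), may roll about y. Grip the flanges' outer faces from above, fingertips about 10 mm above the axle. Starts on top, in the groove between the other two, axle 77 mm above the carton's underside
- reel_wide: wide ribbon reel: black flanges 54 mm across, 58 mm over their outer faces, white ribbon 45 mm across, fixed axle 7 mm thick standing out 12 mm beyond each flange (82 mm long). Origin: its centre; axle along y (either way round is the same), may roll about y. Grip the flanges' outer faces from above, fingertips about 10 mm above the axle. Starts beside the narrow reel, axles parallel, 53 mm apart, 35 mm above the carton's underside
- dispenser_narrow: grey dispenser for the narrow reel, fixed: base 70 mm deep (x), two upright cheeks 4 mm thick, 27 mm clear between (y; tells it from the others). Each has a notch 10 mm wide, flared to 21 mm at the cheek's top, 47.5 mm up. Origin: centre of the underside. A reel lowered in with its axle along y (either way round) rests with the axle's centre 42 mm above the origin
- dispenser_medium: grey dispenser for the medium reel, fixed: base 70 mm deep (x), two upright cheeks 4 mm thick, 46 mm clear between (y; tells it from the others). Each has a notch 10 mm wide, flared to 21 mm at the cheek's top, 47.5 mm up. Origin: centre of the underside. A reel lowered in with its axle along y (either way round) rests with the axle's centre 42 mm above the origin
- dispenser_wide: grey dispenser for the wide reel, fixed: base 70 mm deep (x), two upright cheeks 4 mm thick, 65 mm clear between (y; tells it from the others). Each has a notch 10 mm wide, flared to 21 mm at the cheek's top, 47.5 mm up. Origin: centre of the underside. A reel lowered in with its axle along y (either way round) rests with the axle's centre 42 mm above the origin
- carton: low open cardboard carton that holds the pile of reels, fixed: 112 x 96 mm outside (x, y), 30 mm high, walls 3 mm and padded floor 8 mm thick. Origin at the centre of the underside; the reels' axles lie along its y at the start
- stapler: red and black stapler, 135 x 34 mm, 46 mm high, loose bystander between the work places; origin at the centre of the underside
- glue_stick: white glue stick with an orange cap standing upright, 26 mm across, 92 mm high, loose bystander; origin at the centre of the underside, z up along it
- balloon_weight_2: gold foil balloon weight, 45 mm across, 46 mm high, loose bystander; origin at the centre of the underside
Mind the look-alikes: they are no part of the job. Leave any blue look-alike of the reel_narrow alone.

How it is judged (in metres and radians):
At the end, for the whole second after the job is handed in: Each reel lies at rest in the dispenser of its own width: its centre within 8 mm of the dispenser's centre line from above, its axle's centre 38 to 44.5 mm above the dispenser's underside (42 when seated) and within 0.12 rad of square to the cheeks (horizontal distance between reel_narrow and dispenser_narrow below 0.008 m and z of reel_narrow in the frame of dispenser_narrow between 0.038 and 0.0445 m and angle between the y axis of reel_narrow and the y axis of dispenser_narrow, either way round below 0.12 rad and linear speed of each of reel_narrow, reel_medium, reel_wide below 0.02 m/s and angular speed of each of reel_narrow, reel_medium, reel_wide below 0.3 rad/s and horizontal distance between reel_medium and dispenser_medium below 0.008 m and z of reel_medium in the frame of dispenser_medium between 0.038 and 0.0445 m and angle between the y axis of reel_medium and the y axis of dispenser_medium, either way round below 0.12 rad and horizontal distance between reel_wide and dispenser_wide below 0.008 m and z of reel_wide in the frame of dispenser_wide between 0.038 and 0.0445 m and angle between the y axis of reel_wide and the y axis of dispenser_wide, either way round below 0.12 rad); the robot touches nothing.
It fails at once if a lower reel is lifted out of the carton while the top (medium) reel is still in it (horizontal distance between reel_medium and carton below 0.06 m and z of reel_medium in the frame of carton below 0.09 m and z of any of reel_narrow, reel_wide in the frame of carton above 0.07 m).
It fails at once if the stapler is pushed more than 30 mm out of its place (distance of stapler from where it was at the start of the episode above 0.03 m).
It fails at once if the glue stick is knocked over or pushed more than 30 mm (distance of glue_stick from where it was at the start of the episode above 0.03 m or angle between glue_stick's own z axis and vertical above 0.6 rad).
It fails at once if the balloon weight is pushed more than 30 mm (distance of balloon_weight_2 from where it was at the start of the episode above 0.03 m).
It also fails if it takes over 88 s, if anything falls off the work surface, if the arm or the gripper's body presses on something with over 40 N, if the wrist force passes 120 N, or if a joint passes its speed limit or range.

## Working session

There is one attempt and no reset: what is moved stays moved. The work goes in short steps, Python scripts to look and compute and a tool call to move; the robot and the scene stay as the last step left them, time stands still between calls to the robot, and variables do not carry over. Pictures are saved under pics/ and viewed, at most 14 in all, crops included, and the job is handed in when it is done.

Besides the shell and the picture viewer there is one more tool, called as name(argument=value, ...), one argument or row to a line, values as JSON. arm_command: Moves the arm, as the interface text tells. Its arguments: {"type":"object","properties":{"motion":{"type":"array"},"force":{"type":"number"}},"required":["motion"]}

```bash
mkdir -p pics; cat > h.py <<'E'
import numpy as np, cv2
from rig import bot, capture
def cloud(c):
    z=c["z_map"];K=c["K"];R=cv2.Rodrigues(np.array(c["rvec"],float))[0];t=np.array(c["tvec"],float).ravel()
    v,u=np.mgrid[:z.shape[0],:z.shape[1]]
    P=np.stack([(u-K[0][2])/K[0][0]*z,(v-K[1][2])/K[1][1]*z,z],-1)
    W=(P-t)@R
    W[z<=0]=np.nan
    return W
def save(c,n): cv2.imwrite("pics/"+n,c["color"][:,:,::-1])
E
python3 - <<'E'
from h import *
s=bot.read_state();print(s["time"],s["position"],s["ee_rot"],bot.finger_overhang)
for n in("top","side"):
    c=capture(n);save(c,n+"0.png");W=cloud(c);np.savez(n+"0.npz",W=W,**c)
    print(n,c["K"],c["rvec"],c["tvec"],np.nanmin(W,(0,1)),np.nanmax(W,(0,1)))
E
```

```text
0.0 [ 0.22642391 -0.58231538  0.24172317] [[ 9.32042593e-01  3.62348608e-01 -3.00243908e-04]
 [ 3.62348716e-01 -9.32041979e-01  1.07547894e-03]
 [ 1.09858372e-04 -1.11118518e-03 -9.99999377e-01]] 0.011
top [[432.92987884   0.         283.44722155]
 [  0.         432.92987884 209.54813731]
 [  0.           0.           1.        ]] [ 2.2186074  -2.15554892  0.11501841] [0.05594168 0.55721186 0.89302173] [-0.19729293 -1.06022301 -0.81743866] [0.96466345 1.02245175 0.5499688 ]
side [[490.30093285   0.         282.20278226]
 [  0.         490.30093285 204.85790468]
 [  0.           0.           1.        ]] [ 2.64627453  0.20280361 -0.0658288 ] [-0.58870139  0.01829357  0.94946824] [-0.5512817  -0.33128241 -0.81489816] [0.78243953 1.03253599 0.79087399]
```

View pics/top0.png

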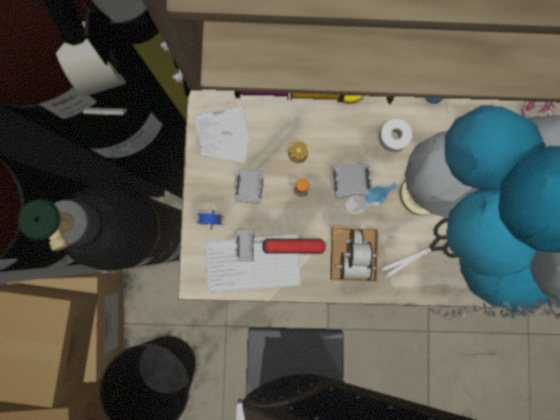

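View pics/side0.png

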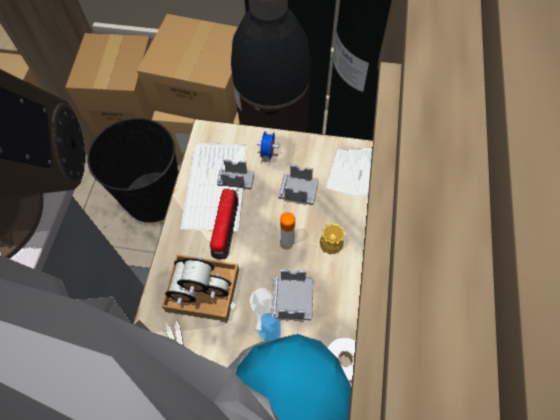

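```bash
python3 - <<'E'
from h import *
d=np.load("top0.npz");W=d["W"]
for n,(u,v) in dict(dn=(245,245),dm=(249,187),dw=(352,180),carton=(355,253),top=(358,240),glue=(302,185),bw=(298,151),st1=(268,246),st2=(322,246),deskc=(330,210)).items(): print(n,W[v,u].round(3))
a=cv2.resize(d["color"][130:290,195:385,::-1],None,fx=4,fy=4,interpolation=cv2.INTER_CUBIC)[:600]
cv2.imwrite("pics/topz.png",a[:600,:760])
s=np.load("side0.npz")
a=cv2.resize(s["color"][150:330,150:350,::-1],None,fx=3.3,fy=3.3,interpolation=cv2.INTER_CUBIC)
cv2.imwrite("pics/sidez.png",a); print(a.shape)
# cluster by height 
E
```

```text
dn [0.478 0.151 0.01 ]
dm [0.603 0.147 0.008]
dw [ 0.625 -0.075  0.01 ]
carton [ 0.469 -0.067  0.1  ]
top [ 0.495 -0.08   0.058]
glue [0.599 0.038 0.091]
bw [0.681 0.045 0.03 ]
st1 [0.478 0.102 0.044]
st2 [ 0.481 -0.009  0.046]
deskc [ 0.559 -0.029  0.001]
(594, 660, 3)
```

View pics/topz.png

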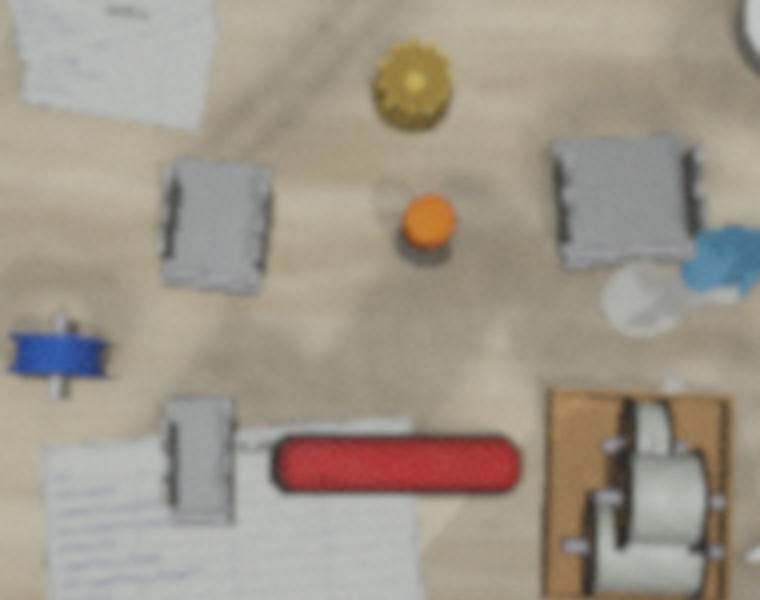

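View pics/sidez.png

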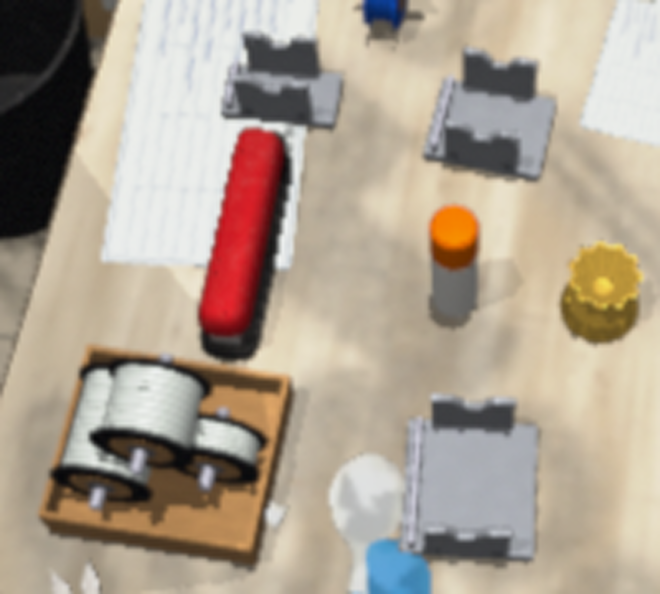

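```bash
cat >> h.py <<'E'
def ray(c,u,v,z):
    K=np.array(c["K"]);R=cv2.Rodrigues(np.array(c["rvec"],float))[0];t=np.array(c["tvec"],float).ravel()
    o=-R.T@t; d=R.T@np.linalg.inv(K)@[u,v,1]
    return (o+d*(z-o[2])/d[2])
def rect(W,x0,x1,y0,y1,z0,z1):
    P=W.reshape(-1,3);m=(P[:,0]>x0)&(P[:,0]<x1)&(P[:,1]>y0)&(P[:,1]<y1)&(P[:,2]>z0)&(P[:,2]<z1);P=P[m]
    r=cv2.minAreaRect((P[:,:2]*1000).astype(np.float32)) if len(P)>4 else None
    return len(P),np.round(P[:,2].max(),3) if len(P) else 0,r
E
python3 - <<'E'
from h import *
T=dict(np.load("top0.npz"));S=dict(np.load("side0.npz"))
for n,b in dict(dn=(.43,.53,.125,.18),dm=(.55,.65,.10,.19),dw=(.57,.68,-.14,-.02)).items():
    for W,k in((T["W"],"T"),(S["W"],"S")):
        print(n,k,rect(W,*b,.005,.06)); print("   cheeks",rect(W,*b,.035,.06))
q=lambda u,v,z: ray(T,u/4+195,v/4+130,z).round(4)
print("med",q(605,497,.077),q(716,500,.077));print("wide",q(575,546,.035),q(715,551,.035));print("nar",q(613,445,.035),q(682,447,.035))
print("dm base",[q(*p,.01) for p in((170,162),(272,168),(260,292),(165,283))])
print("dn base",[q(*p,.01) for p in((168,400),(234,398),(232,522),(172,522))])
print("dw base",[q(*p,.01) for p in((555,143),(692,137),(698,258),(567,267))])
qs=lambda u,v,z: ray(S,u/3.3+150,v/3.3+150,z).round(4)
print("side: med",qs(138,458,.077),qs(167,360,.077),"wide",qs(97,495,.035),"nar",qs(207,478,.035),qs(223,412,.035))
P=T["W"].reshape(-1,3)
for z0,z1 in((.1,.2),(.2,.3),(.3,.6)):
    m=(P[:,2]>z0)&(P[:,2]<z1)&(P[:,0]>.2)&(P[:,0]<.9)&(P[:,1]<.1)
    print(z0,m.sum(),P[m].min(0),P[m].max(0)) if m.any() else 0
P=T["W"][100:320,400:560].reshape(-1,3);print("ball",np.nanpercentile(P,[1,50,99],axis=0))
E
```

```text
dn T (587, np.float64(0.05), ((473.1968994140625, 151.5637969970703), (78.73858642578125, 35.54921340942383), 1.6000699996948242))
   cheeks (102, np.float64(0.05), ((477.4322509765625, 151.99844360351562), (42.88395309448242, 35.06875228881836), 2.0682260990142822))
dn S (783, np.float64(0.05), ((477.51910400390625, 150.47784423828125), (70.28303527832031, 38.923213958740234), 1.4020603895187378))
   cheeks (203, np.float64(0.05), ((477.7270202636719, 150.6295928955078), (43.701622009277344, 38.36429977416992), 2.0429623126983643))
dm T (852, np.float64(0.051), ((604.7738647460938, 154.1468963623047), (88.98868560791016, 69.69544219970703), 0.75113844871521))
   cheeks (95, np.float64(0.051), ((605.259765625, 148.0914764404297), (54.045188903808594, 44.27368927001953), 85.87870025634766))
dm S (1103, np.float64(0.05), ((605.0578002929688, 146.31846618652344), (56.59024429321289, 69.89765930175781), 85.72667694091797))
   cheeks (201, np.float64(0.05), ((605.1612548828125, 145.96957397460938), (56.58254623413086, 43.57256317138672), 86.70952606201172))
dw T (1371, np.float64(0.051), 
[... 934 characters left out ...]
([0.4452, 0.1651, 0.01  ])]
dw base [array([ 0.6551, -0.0348,  0.01  ]), array([ 0.6608, -0.1093,  0.01  ]), array([ 0.5947, -0.1133,  0.01  ]), array([ 0.5876, -0.0425,  0.01  ])]
side: med [ 0.4652 -0.106   0.077 ] [ 0.4673 -0.0536  0.077 ] wide [ 0.4386 -0.1159  0.035 ] nar [ 0.4924 -0.0986  0.035 ] [ 0.4928 -0.0623  0.035 ]
0.1 8825 [ 0.23663383 -0.44844578  0.10000485] [0.75195195 0.09988263 0.19999945]
0.2 12876 [ 0.22686165 -0.38498307  0.20002219] [0.71756322 0.09998433 0.29999856]
0.3 35610 [ 0.23425258 -0.33998185  0.30000051] [0.81462082 0.09997304 0.51445616]
ball [[ 0.21918708 -0.79904611 -0.80271573]
 [ 0.54900987 -0.26693332  0.17111435]
 [ 0.81028792 -0.17616249  0.35603797]]
```

```bash
python3 - <<'E'
from h import *
for n in("top0.npz","side0.npz"):
    T=dict(np.load(n));C=T["color"].astype(int);m=(C[...,2]>C[...,0]+40)&(C[...,1]>C[...,0]+20)&np.isfinite(T["W"][...,0])
    P=T["W"][m];P=P[(P[:,2]>.06)&(P[:,0]<1)&(P[:,1]<-.1)]
    print(n,len(P))
    for z in np.arange(.05,.5,.05):
        Q=P[(P[:,2]>z)&(P[:,2]<z+.05)]
        if len(Q)>5: print(z.round(2),len(Q),np.percentile(Q,[1,99],axis=0)[:,:2].round(3).tolist())
    # lowest-x points near robot side
T=np.load("top0.npz");W=T["W"]
for u in(450,480,510): print([ (v,W[v,u].round(2).tolist()) for v in (270,290,305,315,330,345)])
E
```

```text
top0.npz 17372
0.1 788 [[0.374, -0.383], [0.539, -0.233]]
0.15 3366 [[0.389, -0.392], [0.585, -0.233]]
0.2 2987 [[0.452, -0.344], [0.666, -0.192]]
0.25 5174 [[0.49, -0.319], [0.704, -0.194]]
0.3 4124 [[0.486, -0.315], [0.671, -0.243]]
0.35 929 [[0.518, -0.3], [0.602, -0.274]]
side0.npz 7126
0.1 6 [[0.6, -0.178], [0.607, -0.177]]
0.2 43 [[0.582, -0.246], [0.628, -0.197]]
0.25 5666 [[0.591, -0.288], [0.713, -0.2]]
0.3 1369 [[0.631, -0.288], [0.676, -0.241]]
[(270, [0.44, -0.29, -0.0]), (290, [0.39, -0.29, 0.0]), (305, [0.36, -0.29, -0.0]), (315, [0.23, -0.62, -0.8]), (330, [0.17, -0.61, -0.8]), (345, [0.11, -0.62, -0.8])]
[(270, [0.45, -0.28, 0.17]), (290, [0.41, -0.3, 0.12]), (305, [0.36, -0.36, 0.0]), (315, [0.23, -0.74, -0.8]), (330, [0.17, -0.74, -0.8]), (345, [0.11, -0.73, -0.8])]
[(270, [0.45, -0.32, 0.2]), (290, [0.41, -0.33, 0.17]), (305, [0.38, -0.34, 0.15]), (315, [0.23, -0.86, -0.8]), (330, [0.17, -0.86, -0.81]), (345, [0.12, -0.85, -0.79])]
```

```bash
cat >> h.py <<'E'
from scipy.spatial.transform import Rotation as Rn
def plan(*wps):
    """wps: (x,y,z,yaw_deg of tool x axis) -> rows needed (rotvec, shift) from the present pose"""
    s=bot.read_state();R=np.array(s["ee_rot"]);p=np.array(s["position"])
    print("t",round(s["time"],2),"p",p.round(4),"yaw",np.degrees(np.arctan2(R[1,0],R[0,0])).round(2),"w",round(s["gripper_width"],4),"F",np.round(s["contact_force"],1),"g",round(s["grasp_force"],1),"oh",bot.finger_overhang)
    for x,y,z,a in wps:
        a=np.radians(a);D=np.array([[np.cos(a),np.sin(a),0],[np.sin(a),-np.cos(a),0],[0,0,-1]])
        print(np.r_[Rn.from_matrix(R.T@D).as_rotvec(),R.T@(np.array([x,y,z])-p)].round(4).tolist(), "mm",np.linalg.norm(np.array([x,y,z])-p).round(3)*1000)
E
python3 - <<'E'
from h import *
plan((.2,-.47,.36,21.24),(.2,-.4,.38,21.24),(.27,-.34,.38,15),(.33,-.276,.38,10),(.38,-.20,.38,5),(.43,-.12,.36,0),(.4657,-.0805,.26,0))
E
```

```text
t 0.1 p [ 0.2264 -0.5823  0.2418] yaw 21.24 w 0.0856 F [ 0.7  0.2 -0.4] g 0.0 oh 0.011
[-0.0009, -0.0001, 0.0001, 0.0161, -0.1144, -0.1181] mm 165.0
[-0.0009, -0.0001, 0.0001, 0.0414, -0.1797, -0.138] mm 230.0
[-0.001, -0.0, 0.109, 0.1284, -0.2102, -0.138] mm 282.0
[-0.001, -0.0, 0.1962, 0.2075, -0.2481, -0.1379] mm 352.0
[-0.001, 0.0, 0.2835, 0.2817, -0.3008, -0.1379] mm 435.0
[-0.001, 0.0001, 0.3708, 0.3573, -0.3573, -0.1178] mm 519.0
[-0.001, 0.0001, 0.3708, 0.4048, -0.3811, -0.0178] mm 556.0
```

arm_command(
  motion=[
    [0,0,0,0.005,-0.038,-0.04,80],
    [0,0,0,0.011,-0.076,-0.08,80],
    [0,0,0,0.016,-0.114,-0.118,80],
    [0,0,0,0.028,-0.147,-0.135,80],
    [0,0,0,0.041,-0.18,-0.138,80],
    [0,0,0.05,0.085,-0.195,-0.138,80],
    [0,0,0.11,0.128,-0.21,-0.138,80],
    [0,0,0.15,0.168,-0.229,-0.138,80],
    [0,0,0.2,0.208,-0.248,-0.138,80],
    [0,0,0.2,0.208,-0.248,-0.138,80],
  ],
)

```text
time: 1.35
position: [0.3317, -0.2742, 0.3802]
ee_rot: [[0.985, 0.173, 0.0], [0.173, -0.985, 0.0], [0.0, -0.0, -1.0]]
contact_force: [-0.3, -0.3, 0.7]
gripper_width: 0.0683
grasp_force: 0.0
```

```bash
python3 - <<'E'
from h import *
plan((.38,-.20,.36,5),(.43,-.12,.32,0),(.4657,-.0805,.24,0))
E
```

```text
t 1.35 p [ 0.3317 -0.2742  0.3802] yaw 9.96 w 0.0683 F [-0.3 -0.3  0.7] g 0.0 oh 0.011
[-0.0003, -0.0001, 0.0867, 0.0604, -0.0647, 0.0202] mm 91.0
[-0.0003, -0.0001, 0.1739, 0.1235, -0.1348, 0.0603] mm 193.0
[-0.0003, -0.0001, 0.1739, 0.1655, -0.1675, 0.1403] mm 274.0
```

arm_command(
  motion=[
    [0,0,0.04,0.03,-0.032,0.01,80],
    [0,0,0.087,0.06,-0.065,0.02,80],
    [0,0,0.13,0.092,-0.1,0.04,80],
    [0,0,0.174,0.124,-0.135,0.06,80],
    [0,0,0.174,0.145,-0.152,0.1,80],
    [0,0,0.174,0.1655,-0.1675,0.14,80],
    [0,0,0.174,0.1655,-0.1675,0.14,80],
  ],
)

```text
time: 2.22
position: [0.4646, -0.0823, 0.238]
ee_rot: [[1.0, -0.001, -0.005], [-0.001, -1.0, 0.001], [-0.005, -0.001, -1.0]]
contact_force: [0.2, -0.6, 0.6]
gripper_width: 0.0683
grasp_force: 0.0
```

```bash
python3 - <<'E'
from h import *
plan((.4657,-.0805,.1,0))
c=capture("wrist");save(c,"w1.png");W=cloud(c);np.savez("w1.npz",W=W,**c)
E
```

```text
t 2.23 p [ 0.4646 -0.0823  0.238 ] yaw -0.08 w 0.0683 F [ 0.2 -0.6  0.6] g 0.0 oh 0.011
[-0.0015, 0.005, -0.0015, 0.0018, -0.0016, 0.138] mm 138.0
```

View pics/w1.png

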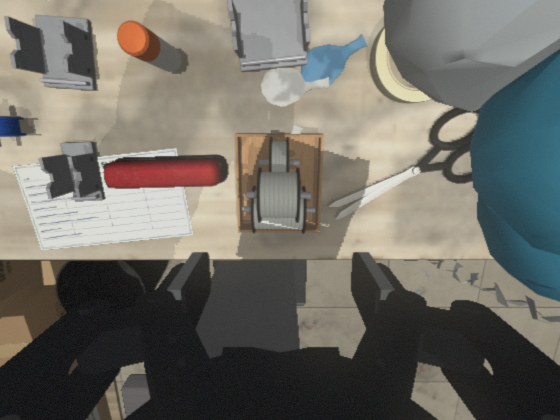

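```bash
python3 - <<'E'
from h import *
T=dict(np.load("w1.npz"));W=T["W"]
for z0,z1 in((.09,.12),(.07,.12)):
  n,h,r=rect(W,.42,.52,-.14,-.03,z0,z1);print(n,h,r)
Z=(T["z_map"]);a=cv2.resize(T["color"][120:245,215:345,::-1],None,fx=4.5,fy=4.5,interpolation=cv2.INTER_CUBIC);cv2.imwrite("pics/w1z.png",a)
P=W.reshape(-1,3);m=(P[:,0]>.42)&(P[:,0]<.52)&(P[:,1]>-.14)&(P[:,1]<-.03)&(P[:,2]>.09);P=P[m]
for lo in np.arange(.094,.104,.002):
  Q=P[P[:,2]>lo];print(lo,len(Q),Q.mean(0),Q.min(0)[:2],Q.max(0)[:2])
E
```

```text
1705 0.106 ((466.068115234375, -80.12140655517578), (38.82579040527344, 46.14194869995117), 89.65735626220703)
2168 0.106 ((466.052490234375, -80.0496597290039), (62.306270599365234, 52.925540924072266), 89.13101959228516)
0.094 40305 [ 0.47593136 -0.09116513  0.29540038] [ 0.44522286 -0.13999996] [ 0.48787007 -0.03000194]
0.096 40097 [ 0.47596499 -0.09122163  0.29643982] [ 0.44672612 -0.13999996] [ 0.48691779 -0.03000194]
0.098 39790 [ 0.47602517 -0.0913084   0.29797798] [ 0.44828685 -0.13999996] [ 0.48691779 -0.03000194]
0.1 39231 [ 0.47616252 -0.0914652   0.30081286] [ 0.4509249  -0.13999996] [ 0.48691779 -0.03000194]
0.10200000000000001 39007 [ 0.47621589 -0.09153423  0.30196255] [ 0.4520717  -0.13999996] [ 0.48691779 -0.03000194]
```

View pics/w1z.png

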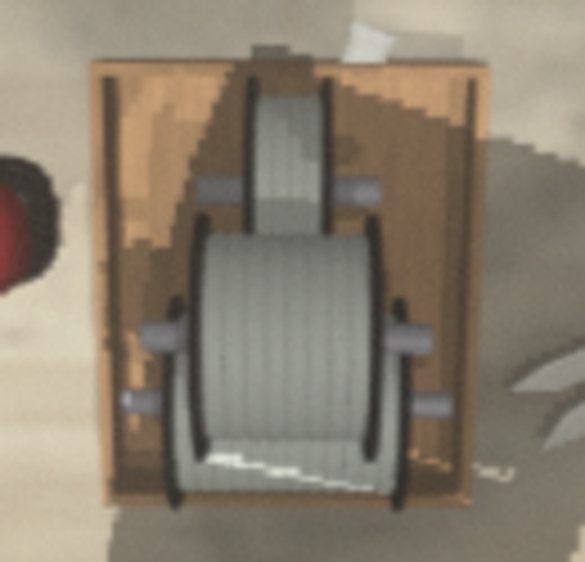

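arm_command(
  motion=[
    [0,0.005,-0.008,0.002,-0.002,0.05,80],
    [0,0.005,-0.008,0.002,-0.002,0.095,80],
    [0,0.005,-0.008,0.002,-0.002,0.125,80],
    [0,0.005,-0.008,0.002,-0.002,0.14,80],
    [0,0.005,-0.008,0.002,-0.002,0.14,80],
    [0,0.005,-0.008,0.002,-0.002,0.14,30],
    [0,0.005,-0.008,0.002,-0.002,0.14,30],
    [0,0.005,-0.008,0.002,-0.002,0.14,30],
    [0,0.005,-0.008,0.002,-0.002,0.14,30],
    [0,0.005,-0.008,0.002,-0.002,0.14,30],
  ],
  force=50,
)

```text
time: 3.52
position: [0.4677, -0.0812, 0.1015]
ee_rot: [[1.0, 0.005, 0.007], [0.005, -1.0, -0.001], [0.007, 0.001, -1.0]]
contact_force: [-1.2, -1.1, 7.3]
gripper_width: 0.0374
grasp_force: 50.5
```

arm_command(
  motion=[
    [0,0,0,0,0,-0.02,30],
    [0,0,0,0,0,-0.06,30],
    [0,0,0,0,0,-0.11,30],
    [0,0,0,0,0,-0.11,30],
  ],
)

```text
time: 4.03
position: [0.4677, -0.0811, 0.2139]
ee_rot: [[1.0, 0.005, 0.012], [0.005, -1.0, -0.002], [0.012, 0.002, -1.0]]
contact_force: [-0.9, 0.1, -1.4]
gripper_width: 0.0375
grasp_force: 50.8
```

```bash
python3 - <<'E'
from h import *
plan((.53,.04,.215,-3),(.6052,.1465,.18,-3.8),(.6052,.1465,.10,-3.8))
c=capture("wrist");save(c,"w2.png");W=cloud(c)
C=c["color"]
print("narrow",rect(W,.465,.54,-.14,-.02,.04,.08));print("wide",rect(W,.40,.465,-.14,-.02,.04,.08))
for n,b in dict(dn=(.43,.53,.12,.19),dm=(.55,.65,.09,.20)).items(): print(n,rect(W,*b,.035,.06))
E
```

```text
t 4.03 p [ 0.4677 -0.0811  0.2139] yaw 0.3 w 0.0375 F [-0.9  0.1 -1.4] g 50.8 oh 0.011
[0.002, -0.0119, 0.0575, 0.0629, -0.1208, -0.0007] mm 136.0
[0.0019, -0.0119, 0.0715, 0.1383, -0.227, 0.035] mm 268.0
[0.0019, -0.0119, 0.0715, 0.1373, -0.2272, 0.115] mm 289.0
narrow (984, np.float64(0.064), ((488.51519775390625, -79.1375732421875), (35.49846649169922, 62.111724853515625), 69.97360229492188))
wide (839, np.float64(0.06), ((457.4917297363281, -80.1640396118164), (57.77111053466797, 14.810729026794434), 89.92811584472656))
dn (1048, np.float64(0.05), ((477.2786560058594, 151.7189178466797), (44.411312103271484, 37.31068801879883), 2.256763458251953))
dm (1026, np.float64(0.051), ((604.9002075195312, 146.65899658203125), (55.09206008911133, 44.069549560546875), 85.79281616210938))
```

View pics/w2.png

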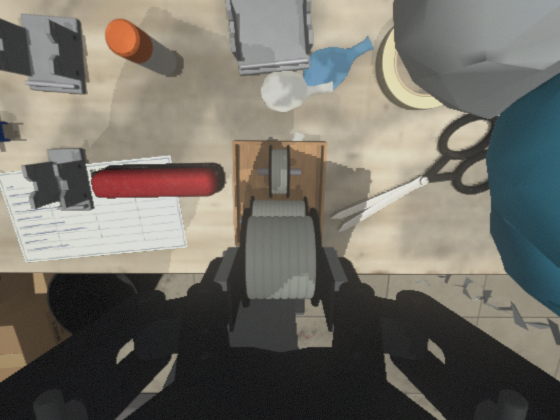

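arm_command(
  motion=[
    [0,-0.006,0.02,0.02,-0.04,0,30],
    [0,-0.012,0.04,0.042,-0.08,0,30],
    [0,-0.012,0.057,0.063,-0.121,0,30],
    [0,-0.012,0.065,0.09,-0.16,0,30],
    [0,-0.012,0.075,0.115,-0.195,0.01,30],
    [0,-0.012,0.075,0.132,-0.218,0.03,30],
    [0,-0.012,0.075,0.14,-0.227,0.055,30],
    [0,-0.012,0.075,0.139,-0.227,0.07,30],
    [0,-0.012,0.075,0.139,-0.227,0.07,30],
    [0,-0.012,0.075,0.139,-0.227,0.07,30],
  ],
)

```text
time: 5.32
position: [0.6049, 0.1463, 0.1416]
ee_rot: [[0.997, -0.071, -0.006], [-0.071, -0.997, 0.0], [-0.006, 0.0, -1.0]]
contact_force: [0.1, 0.0, -0.9]
gripper_width: 0.0378
grasp_force: 50.7
```

```bash
python3 - <<'E'
from h import *
plan((.6067,.1465,.10,-4),(.6067,.1465,.0655,-4))
c=capture("wrist");save(c,"w3.png");W=cloud(c);np.savez("w3.npz",W=W,**c)
print("held",rect(W,.56,.65,.08,.21,.09,.16))
for n,b in dict(dm=(.55,.66,.09,.20)).items(): print(n,rect(W,*b,.035,.055))
c=capture("side");cv2.imwrite("pics/s3.png",cv2.resize(c["color"][130:250,230:370,::-1],None,fx=5,fy=5,interpolation=cv2.INTER_CUBIC));W=cloud(c)
print("held side",rect(W,.56,.65,.08,.21,.09,.16))
E
```

```text
t 5.33 p [0.6049 0.1463 0.1416] yaw -4.06 w 0.0378 F [ 0.1  0.  -0.9] g 50.7 oh 0.011
[0.0001, 0.0063, -0.001, 0.0021, -0.0003, 0.0416] mm 42.0
[0.0001, 0.0063, -0.001, 0.0023, -0.0003, 0.0761] mm 76.0
held (8507, np.float64(0.16), ((603.7623291015625, 146.3668975830078), (64.8450698852539, 52.65726089477539), 85.15184783935547))
dm (332, np.float64(0.05), ((614.9713745117188, 147.39874267578125), (54.14006805419922, 24.419939041137695), 85.74529266357422))
held side (498, np.float64(0.159), ((602.3959350585938, 138.0996856689453), (54.44312286376953, 53.42726135253906), 85.83158874511719))
```

View pics/s3.png

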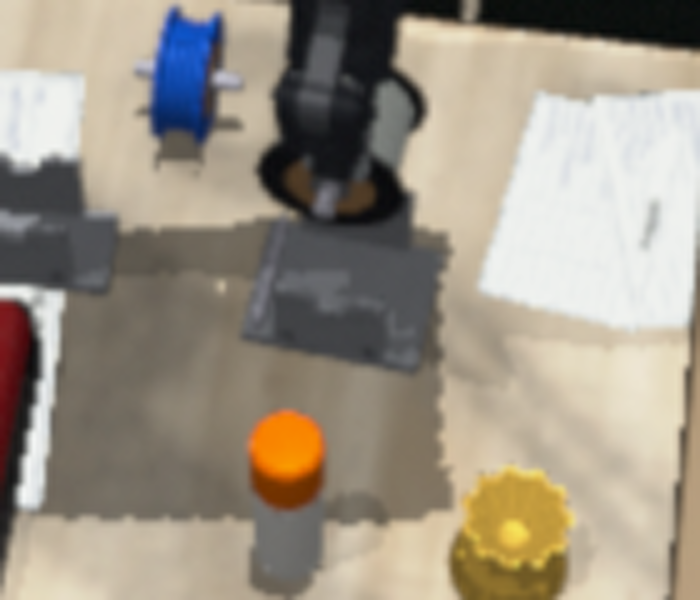

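arm_command(
  motion=[
    [0,0.006,0,0.002,0,0.02,30],
    [0,0.006,0,0.002,0,0.045,30],
    [0,0.006,0,0.002,0,0.06,30],
    [0,0.006,0,0.002,0,0.068,30],
    [0,0.006,0,0.002,0,0.073,30],
    [0,0.006,0,0.002,0,0.073,30],
    [0,0.006,0,0.002,0,0.073,30],
  ],
)

```text
time: 6.3
position: [0.6066, 0.1468, 0.0685]
ee_rot: [[0.998, -0.07, -0.0], [-0.07, -0.998, -0.0], [-0.0, 0.0, -1.0]]
contact_force: [-0.5, 0.4, -1.2]
gripper_width: 0.038
grasp_force: 50.7
```

arm_command(
  motion=[
    [0,0,0,0,0,0.001,30],
    [0,0,0,0,0,0.002,30],
    [0,0,0,0,0,0.002,30],
  ],
)

```text
time: 6.68
position: [0.6067, 0.1468, 0.0669]
ee_rot: [[0.998, -0.07, 0.0], [-0.07, -0.998, -0.0], [0.0, -0.0, -1.0]]
contact_force: [-1.1, 0.3, 7.4]
gripper_width: 0.0375
grasp_force: 51.7
```

arm_command(
  motion=[
    [0,0,0,0,0,0,55],
    [0,0,0,0,0,0,65],
    [0,0,0,0,0,0,75],
    [0,0,0,0,0,0,75],
    [0,0,0,0,0,-0.03,75],
    [0,0,0,0,0,-0.08,75],
    [0,0,0,0,0,-0.14,75],
    [0,0,0,0,0,-0.16,75],
  ],
)

```text
time: 7.68
position: [0.6073, 0.1468, 0.2298]
ee_rot: [[0.998, -0.07, 0.004], [-0.07, -0.998, 0.001], [0.004, -0.001, -1.0]]
contact_force: [-1.6, -0.3, 0.3]
gripper_width: 0.0639
grasp_force: 0.0
```

```bash
python3 - <<'E'
from h import *
plan((.53,.04,.23,-2),(.46,-.07,.24,0),(.4925,-.0815,.2,0))
c=capture("wrist");save(c,"w4.png");W=cloud(c)
print("reel med",rect(W,.55,.66,.09,.20,.053,.1),"hi",rect(W,.55,.66,.09,.20,.03,.1))
c=capture("side");cv2.imwrite("pics/s4.png",cv2.resize(c["color"][130:250,230:370,::-1],None,fx=5,fy=5,interpolation=cv2.INTER_CUBIC));W=cloud(c)
print(rect(W,.55,.66,.09,.20,.053,.1))
E
```

```text
t 7.67 p [0.6073 0.1468 0.2298] yaw -4.02 w 0.0639 F [-1.6 -0.3  0.3] g 0.0 oh 0.011
[-0.0008, -0.0041, -0.0353, -0.0696, 0.112, -0.0006] mm 132.0
[-0.0007, -0.0041, -0.0702, -0.1317, 0.2266, -0.0109] mm 262.0
[-0.0007, -0.0041, -0.0702, -0.0986, 0.2359, 0.0292] mm 257.0
reel med (1533, np.float64(0.071), ((604.8983764648438, 147.01370239257812), (38.951416015625, 49.550785064697266), 85.79891204833984)) hi (2190, np.float64(0.071), ((605.1622924804688, 147.0146484375), (62.563419342041016, 52.63020706176758), 85.94477844238281))
(460, np.float64(0.071), ((604.88232421875, 145.5958251953125), (41.70206832885742, 47.48288345336914), 86.03821563720703))
```

View pics/s4.png

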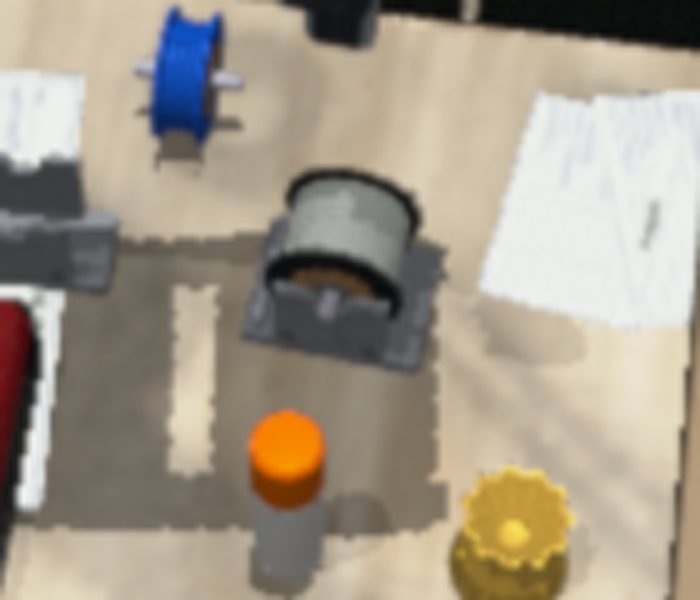

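arm_command(
  motion=[
    [0,-0.004,-0.015,-0.025,0.04,0,75],
    [0,-0.004,-0.03,-0.05,0.08,0,75],
    [0,-0.004,-0.04,-0.075,0.12,0,75],
    [0,-0.004,-0.05,-0.1,0.165,0,75],
    [0,-0.004,-0.065,-0.11,0.205,0,75],
    [0,-0.004,-0.07,-0.105,0.23,0.01,75],
    [0,-0.004,-0.07,-0.099,0.236,0.02,75],
    [0,-0.004,-0.07,-0.099,0.236,0.029,75],
    [0,-0.004,-0.07,-0.099,0.236,0.029,75],
  ],
)

```text
time: 8.9
position: [0.4907, -0.0808, 0.1959]
ee_rot: [[1.0, 0.001, -0.007], [0.001, -1.0, 0.001], [-0.007, -0.001, -1.0]]
contact_force: [-0.3, -0.1, -0.8]
gripper_width: 0.0641
grasp_force: 0.0
```

```bash
cat > look.py <<'E'
from h import *
c=capture("wrist");W=cloud(c)
print("narrow axle",rect(W,.476,.51,-.13,-.03,.033,.08),"top",rect(W,.465,.54,-.13,-.03,.045,.08))
print("wide axle",rect(W,.42,.458,-.14,-.02,.033,.08),"top",rect(W,.40,.466,-.14,-.02,.045,.08))
plan((.4925,-.0815,.06,0))
E
python3 look.py
```

```text
narrow axle (973, np.float64(0.064), ((493.5567321777344, -80.73759460449219), (36.5274658203125, 37.06024932861328), 48.273460388183594)) top (988, np.float64(0.064), ((492.61981201171875, -80.43512725830078), (49.344879150390625, 19.99844741821289), 0.046362657099962234))
wide axle (2287, np.float64(0.064), ((439.1632385253906, -79.98351287841797), (80.61050415039062, 37.71687698364258), 89.91647338867188)) top (2385, np.float64(0.064), ((440.37762451171875, -79.92733764648438), (58.080116271972656, 49.12439727783203), 89.57499694824219))
t 8.95 p [ 0.491  -0.0809  0.1965] yaw 0.05 w 0.0639 F [0.3 0.2 0.7] g 0.0 oh 0.011
[-0.0005, 0.0063, 0.0008, 0.0024, 0.0007, 0.1365] mm 137.0
```

arm_command(
  motion=[
    [0,0.006,0,0.0025,-0.0005,0.05,75],
    [0,0.006,0,0.0025,-0.0005,0.095,75],
    [0,0.006,0,0.0025,-0.0005,0.125,75],
    [0,0.006,0,0.0025,-0.0005,0.136,60],
    [0,0.006,0,0.0025,-0.0005,0.136,40],
    [0,0.006,0,0.0025,-0.0005,0.136,10],
    [0,0.006,0,0.0025,-0.0005,0.136,10],
    [0,0.006,0,0.0025,-0.0005,0.136,10],
    [0,0.006,0,0.0025,-0.0005,0.136,10],
    [0,0.006,0,0.0025,-0.0005,0.136,10],
  ],
  force=50,
)

```text
time: 10.2
position: [0.4935, -0.0814, 0.062]
ee_rot: [[1.0, -0.0, 0.003], [-0.0, -1.0, -0.0], [0.003, 0.0, -1.0]]
contact_force: [-0.3, 1.5, 8.8]
gripper_width: 0.0183
grasp_force: 52.4
```

arm_command(
  motion=[
    [0,0,0,0,0,-0.02,10],
    [0,0,0,0,0,-0.06,10],
    [0,0,0,0,0,-0.11,10],
    [0,0,0,0,0,-0.15,10],
    [0,0,0,0,0,-0.15,10],
  ],
)

```text
time: 10.82
position: [0.4936, -0.0815, 0.214]
ee_rot: [[1.0, -0.0, 0.007], [-0.0, -1.0, -0.002], [0.007, 0.002, -1.0]]
contact_force: [0.8, -0.3, -1.6]
gripper_width: 0.0181
grasp_force: 51.5
```

```bash
python3 - <<'E'
from h import *
plan((.47,.02,.21,1),(.478,.1515,.14,2.1))
c=capture("wrist");save(c,"w5.png");W=cloud(c)
print("wide",rect(W,.40,.48,-.14,-.02,.045,.08))
print("dn",rect(W,.43,.53,.12,.19,.035,.06))
E
```

```text
t 10.82 p [ 0.4936 -0.0815  0.214 ] yaw -0.01 w 0.0181 F [ 0.8 -0.3 -1.6] g 51.5 oh 0.011
[0.0017, -0.0065, -0.0176, -0.0236, -0.1015, 0.0037] mm 104.0
[0.0018, -0.0065, -0.0368, -0.0161, -0.2331, 0.0735] mm 245.0
wide (311, np.float64(0.062), ((454.67041015625, -79.92070770263672), (57.95536422729492, 19.820268630981445), 89.00934600830078))
dn (975, np.float64(0.05), ((477.405029296875, 151.83738708496094), (44.41974639892578, 37.29845428466797), 2.665428876876831))
```

arm_command(
  motion=[
    [0,-0.006,-0.01,-0.006,-0.04,0,10],
    [0,-0.006,-0.015,-0.012,-0.08,0,10],
    [0,-0.006,-0.02,-0.016,-0.12,0,10],
    [0,-0.006,-0.03,-0.016,-0.16,0,10],
    [0,-0.006,-0.04,-0.016,-0.2,0.01,10],
    [0,-0.006,-0.04,-0.016,-0.225,0.03,10],
    [0,-0.006,-0.04,-0.016,-0.233,0.055,10],
    [0,-0.006,-0.04,-0.016,-0.233,0.073,10],
    [0,-0.006,-0.04,-0.016,-0.233,0.073,10],
    [0,-0.006,-0.04,-0.016,-0.233,0.073,10],
  ],
)

```text
time: 12.12
position: [0.4769, 0.1516, 0.1381]
ee_rot: [[0.999, 0.04, -0.006], [0.04, -0.999, -0.0], [-0.006, -0.0, -1.0]]
contact_force: [-0.4, 1.3, -0.1]
gripper_width: 0.0179
grasp_force: 51.4
```

```bash
python3 - <<'E'
from h import *
plan((.4782,.1515,.069,2.3))
c=capture("wrist");save(c,"w6.png");W=cloud(c)
print("held",rect(W,.44,.52,.10,.20,.08,.12),"dn",rect(W,.42,.53,.12,.19,.035,.055))
c=capture("side");W=cloud(c)
print("held side",rect(W,.44,.52,.10,.20,.08,.15),"dn",rect(W,.42,.53,.12,.19,.035,.055))
cv2.imwrite("pics/s6.png",cv2.resize(c["color"][130:230,190:310,::-1],None,fx=5,fy=5,interpolation=cv2.INTER_CUBIC))
E
```

```text
t 12.12 p [0.4769 0.1516 0.1381] yaw 2.27 w 0.0179 F [-0.4  1.3 -0.1] g 51.4 oh 0.011
[-0.0, 0.0055, -0.0006, 0.0017, 0.0002, 0.069] mm 69.0
held (474, np.float64(0.12), ((479.80120849609375, 150.74270629882812), (40.121055603027344, 47.374691009521484), 63.97782897949219)) dn (463, np.float64(0.05), ((477.78863525390625, 151.9984588623047), (43.4649772644043, 35.10553741455078), 2.335815191268921))
held side (476, np.float64(0.15), ((479.7467956542969, 144.5051727294922), (53.477508544921875, 33.185489654541016), 38.33937072753906)) dn (183, np.float64(0.051), ((477.5648193359375, 150.8206024169922), (43.8521614074707, 37.79890823364258), 2.1244049072265625))
```

View pics/w6.png

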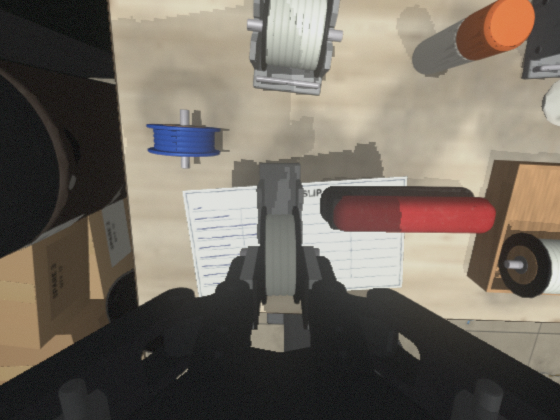

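arm_command(
  motion=[
    [0,0.006,0,0.002,0,0.02,10],
    [0,0.006,0,0.002,0,0.04,10],
    [0,0.006,0,0.002,0,0.053,10],
    [0,0.006,0,0.002,0,0.061,10],
    [0,0.006,0,0.002,0,0.065,10],
    [0,0.006,0,0.002,0,0.067,10],
    [0,0.006,0,0.002,0,0.067,10],
  ],
)

```text
time: 13.1
position: [0.4787, 0.1519, 0.0713]
ee_rot: [[0.999, 0.04, 0.001], [0.04, -0.999, 0.0], [0.001, -0.0, -1.0]]
contact_force: [0.1, 0.2, -1.8]
gripper_width: 0.0183
grasp_force: 51.5
```

arm_command(
  motion=[
    [0,0,0,0,0,0.001,10],
    [0,0,0,0,0,0.002,10],
    [0,0,0,0,0,0.0025,10],
    [0,0,0,0,0,0.0025,10],
  ],
)

```text
time: 13.6
position: [0.4788, 0.1519, 0.069]
ee_rot: [[0.999, 0.04, 0.002], [0.04, -0.999, 0.0], [0.002, -0.0, -1.0]]
contact_force: [-0.6, 0.6, 5.8]
gripper_width: 0.0185
grasp_force: 52.3
```

arm_command(
  motion=[
    [0,0,0,0,0,0,30],
    [0,0,0,0,0,0,40],
    [0,0,0,0,0,0,50],
    [0,0,0,0,0,0,50],
    [0,0,0,0,0,-0.03,50],
    [0,0,0,0,0,-0.08,60],
    [0,0,0,0,0,-0.14,90],
    [0,0,0,0,0,-0.15,95],
  ],
)

```text
time: 14.6
position: [0.4794, 0.152, 0.222]
ee_rot: [[0.999, 0.04, 0.007], [0.04, -0.999, 0.001], [0.007, -0.001, -1.0]]
contact_force: [-0.5, 0.3, -0.2]
gripper_width: 0.0808
grasp_force: 0.0
```

```bash
python3 - <<'E'
from h import *
plan((.45,.03,.22,1),(.44,-.08,.2,0))
c=capture("wrist");W=cloud(c)
print("reel",rect(W,.43,.53,.12,.19,.053,.1),rect(W,.43,.53,.12,.19,.03,.1))
c=capture("side");W=cloud(c)
print("reel side",rect(W,.43,.53,.12,.19,.053,.1),rect(W,.43,.53,.12,.19,.03,.1))
cv2.imwrite("pics/s7.png",cv2.resize(c["color"][130:350,150:310,::-1],None,fx=2.7,fy=2.7,interpolation=cv2.INTER_CUBIC))
E
```

```text
t 14.6 p [0.4794 0.152  0.222 ] yaw 2.29 w 0.0808 F [-0.5  0.3 -0.2] g 0.0 oh 0.011
[-0.001, -0.0071, 0.0225, -0.0343, 0.1207, 0.0017] mm 126.0
[-0.001, -0.0071, 0.0399, -0.0488, 0.2303, 0.0215] mm 236.0
reel (849, np.float64(0.071), ((477.6990661621094, 152.189453125), (49.64778518676758, 19.818410873413086), 2.6811585426330566)) (1421, np.float64(0.071), ((478.333740234375, 152.31915283203125), (51.83454132080078, 43.38666915893555), 2.035433769226074))
reel side (276, np.float64(0.072), ((477.1067810058594, 149.95700073242188), (46.69674301147461, 22.98175621032715), 4.647884845733643)) (562, np.float64(0.072), ((477.91448974609375, 144.95327758789062), (53.67060852050781, 34.49073028564453), 6.782202243804932))
```

View pics/s7.png

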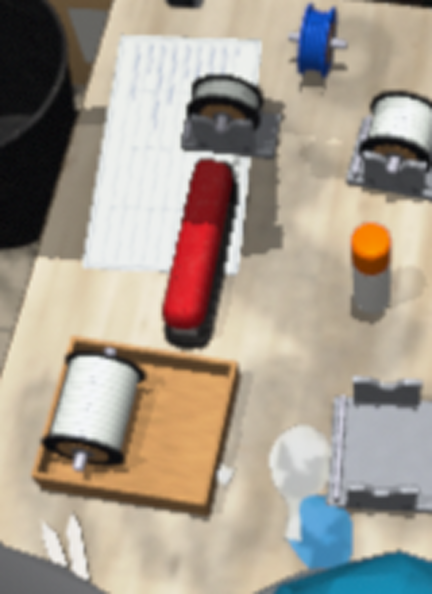

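arm_command(
  motion=[
    [0,-0.007,0.01,-0.01,0.04,0,98],
    [0,-0.007,0.015,-0.022,0.08,0,98],
    [0,-0.007,0.022,-0.034,0.12,0,98],
    [0,-0.007,0.03,-0.04,0.16,0,98],
    [0,-0.007,0.04,-0.045,0.2,0.005,98],
    [0,-0.007,0.04,-0.048,0.225,0.015,98],
    [0,-0.007,0.04,-0.049,0.23,0.021,98],
    [0,-0.007,0.04,-0.049,0.23,0.021,98],
  ],
)

```text
time: 15.7
position: [0.4382, -0.0796, 0.1963]
ee_rot: [[1.0, -0.001, -0.008], [-0.001, -1.0, 0.001], [-0.008, -0.001, -1.0]]
contact_force: [0.2, 0.7, -0.5]
gripper_width: 0.0837
grasp_force: 0.0
```

```bash
python3 - <<'E'
from h import *
c=capture("wrist");save(c,"w8.png");W=cloud(c)
P=W.reshape(-1,3)
print("wide",rect(W,.38,.49,-.15,-.01,.045,.08),"axle",rect(W,.427,.453,-.14,-.02,.033,.08))
print("dw",rect(W,.57,.68,-.14,-.02,.035,.06))
plan((.44,-.08,.06,0))
E
```

```text
wide (2801, np.float64(0.064), ((445.3240051269531, -57.51229476928711), (112.33097076416016, 61.772850036621094), 75.97563171386719)) axle (1928, np.float64(0.064), ((440.0259094238281, -76.955078125), (25.929716110229492, 88.13118743896484), 0.009793546982109547))
dw (37, np.float64(0.05), ((600.3965454101562, -40.20005798339844), (2.181180238723755, 4.695250511169434), 38.77518081665039))
t 15.75 p [ 0.4384 -0.0793  0.1968] yaw -0.0 w 0.0837 F [-0.1  0.3  0.3] g 0.0 oh 0.011
[-0.0007, 0.0076, -0.0, 0.0026, 0.0008, 0.1368] mm 137.0
```

arm_command(
  motion=[
    [0,0.0075,0,0.0028,0.0008,0.05,98],
    [0,0.0075,0,0.0028,0.0008,0.095,98],
    [0,0.0075,0,0.0028,0.0008,0.125,98],
    [0,0.0075,0,0.0028,0.0008,0.139,98],
    [0,0.0075,0,0.0028,0.0008,0.139,98],
    [0,0.0075,0,0.0028,0.0008,0.139,55],
    [0,0.0075,0,0.0028,0.0008,0.139,55],
    [0,0.0075,0,0.0028,0.0008,0.139,55],
    [0,0.0075,0,0.0028,0.0008,0.139,55],
    [0,0.0075,0,0.0028,0.0008,0.139,55],
  ],
  force=50,
)

```text
time: 17.0
position: [0.4411, -0.0808, 0.0596]
ee_rot: [[1.0, 0.0, 0.004], [0.0, -1.0, -0.001], [0.004, 0.001, -1.0]]
contact_force: [-0.8, 1.8, 6.4]
gripper_width: 0.0562
grasp_force: 51.7
```

arm_command(
  motion=[
    [0,0,0,0,0,-0.02,55],
    [0,0,0,0,0,-0.06,55],
    [0,0,0,0,0,-0.11,55],
    [0,0,0,0,0,-0.14,55],
    [0,0,0,0,0,-0.14,55],
  ],
)

```text
time: 17.62
position: [0.441, -0.0809, 0.2009]
ee_rot: [[1.0, -0.0, 0.007], [-0.0, -1.0, -0.002], [0.007, 0.002, -1.0]]
contact_force: [0.5, 0.0, -1.5]
gripper_width: 0.0567
grasp_force: 54.6
```

```bash
python3 - <<'E'
from h import *
plan((.6262,-.0725,.2,5.2),(.6262,-.0725,.14,5.2))
c=capture("wrist");save(c,"w9.png");W=cloud(c)
print("dw",rect(W,.57,.68,-.14,-.02,.035,.06))
E
```

```text
t 17.62 p [ 0.441  -0.0809  0.2009] yaw -0.0 w 0.0567 F [ 0.5  0.  -1.5] g 54.6 oh 0.011
[0.002, -0.0065, -0.0908, 0.1852, -0.0084, 0.0021] mm 185.0
[0.002, -0.0065, -0.0908, 0.1848, -0.0085, 0.0621] mm 195.0
dw (144, np.float64(0.05), ((608.8675537109375, -73.43135833740234), (11.822174072265625, 73.04737091064453), 5.796103000640869))
```

arm_command(
  motion=[
    [0,-0.006,-0.02,0.04,-0.002,0,55],
    [0,-0.006,-0.04,0.08,-0.004,0,55],
    [0,-0.006,-0.06,0.12,-0.006,0,55],
    [0,-0.006,-0.08,0.155,-0.008,0.005,55],
    [0,-0.006,-0.094,0.178,-0.009,0.025,55],
    [0,-0.006,-0.094,0.185,-0.009,0.045,55],
    [0,-0.006,-0.094,0.185,-0.009,0.06,55],
    [0,-0.006,-0.094,0.185,-0.009,0.06,55],
    [0,-0.006,-0.094,0.185,-0.009,0.06,55],
  ],
)

```text
time: 18.8
position: [0.6253, -0.0719, 0.1394]
ee_rot: [[0.996, 0.093, -0.004], [0.093, -0.996, -0.0], [-0.004, 0.0, -1.0]]
contact_force: [-0.3, -0.8, 0.1]
gripper_width: 0.0561
grasp_force: 54.5
```

```bash
python3 - <<'E'
from h import *
plan((.6262,-.072,.0665,5.4))
c=capture("wrist");save(c,"w10.png");W=cloud(c)
print("held",rect(W,.57,.68,-.16,.01,.09,.14),"axles",rect(W,.60,.65,-.16,.01,.09,.13),"dw",rect(W,.57,.68,-.14,-.02,.035,.055))
E
```

```text
t 18.8 p [ 0.6253 -0.0719  0.1394] yaw 5.35 w 0.0561 F [-0.3 -0.8  0.1] g 54.5 oh 0.011
[0.0, 0.0039, -0.0008, 0.0012, 0.0001, 0.0729] mm 73.0
held (9939, np.float64(0.14), ((623.950439453125, -70.33340454101562), (52.700111389160156, 73.39478302001953), 5.492144584655762)) axles (2562, np.float64(0.13), ((624.328125, -71.46199798583984), (49.17435073852539, 58.20853042602539), 2.3839118480682373)) dw (418, np.float64(0.05), ((635.547607421875, -70.67808532714844), (23.97844696044922, 73.06282806396484), 5.694629669189453))
```

View pics/w10.png

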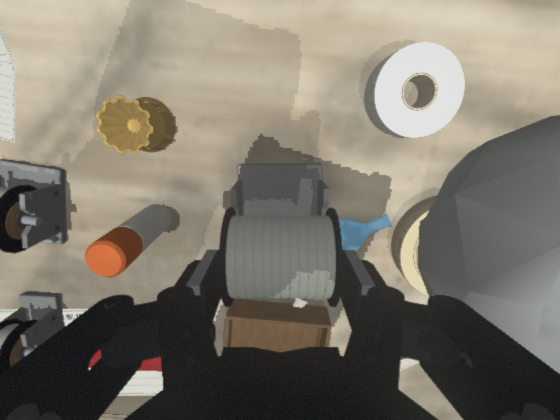

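arm_command(
  motion=[
    [0,0.004,0,0.0012,0,0.02,55],
    [0,0.004,0,0.0012,0,0.042,55],
    [0,0.004,0,0.0012,0,0.057,55],
    [0,0.004,0,0.0012,0,0.065,55],
    [0,0.004,0,0.0012,0,0.07,55],
    [0,0.004,0,0.0012,0,0.071,55],
    [0,0.004,0,0.0012,0,0.071,55],
  ],
)

```text
time: 19.73
position: [0.6266, -0.0717, 0.0681]
ee_rot: [[0.996, 0.094, 0.0], [0.094, -0.996, -0.0], [0.0, 0.0, -1.0]]
contact_force: [0.1, 0.8, -1.4]
gripper_width: 0.0561
grasp_force: 54.5
```

arm_command(
  motion=[
    [0,0,0,0,0,0.001,55],
    [0,0,0,0,0,0.002,55],
    [0,0,0,0,0,0.002,55],
  ],
)

```text
time: 20.1
position: [0.6267, -0.0717, 0.0666]
ee_rot: [[0.996, 0.094, 0.001], [0.094, -0.996, -0.0], [0.001, 0.0, -1.0]]
contact_force: [-1.2, -0.0, 5.6]
gripper_width: 0.0563
grasp_force: 55.3
```

Seated contact at the expected height; release and retreat upward.

arm_command(
  motion=[
    [0,0,0,0,0,0,75],
    [0,0,0,0,0,0,85],
    [0,0,0,0,0,0,95],
    [0,0,0,0,0,0,95],
    [0,0,0,0,0,-0.03,95],
    [0,0,0,0,0,-0.08,95],
    [0,0,0,0,0,-0.13,95],
    [0,0,0,0,0,-0.15,95],
    [0,0,0,0,0,-0.15,95],
  ],
)

```text
time: 21.22
position: [0.6268, -0.0718, 0.2171]
ee_rot: [[0.996, 0.094, 0.002], [0.094, -0.996, -0.001], [0.002, 0.001, -1.0]]
contact_force: [0.6, 0.9, 0.5]
gripper_width: 0.0814
grasp_force: 0.0
```

```bash
python3 - <<'E'
from h import *
plan()
c=capture("side");W=cloud(c);C=cloud(capture("wrist"))
print("side",rect(W,.585,.665,-.12,-.025,.053,.1));print("wrist",rect(C,.585,.665,-.12,-.025,.053,.1))
print("med",rect(W,.55,.66,.09,.20,.053,.1));print("nar",rect(W,.43,.53,.12,.19,.053,.1))
cv2.imwrite("pics/s11.png",cv2.resize(c["color"][130:350,150:350,::-1],None,fx=2.7,fy=2.7,interpolation=cv2.INTER_CUBIC))
E
```

```text
t 21.23 p [ 0.6268 -0.0718  0.2171] yaw 5.38 w 0.0814 F [0.6 0.9 0.5] g 0.0 oh 0.011
side (441, np.float64(0.071), ((625.2921142578125, -73.89338684082031), (47.57181930541992, 58.62331008911133), 5.241726875305176))
wrist (2470, np.float64(0.071), ((625.0453491210938, -72.21284484863281), (48.853118896484375, 57.997257232666016), 5.367842197418213))
med (0, 0, None)
nar (0, 0, None)
```

View pics/s11.png

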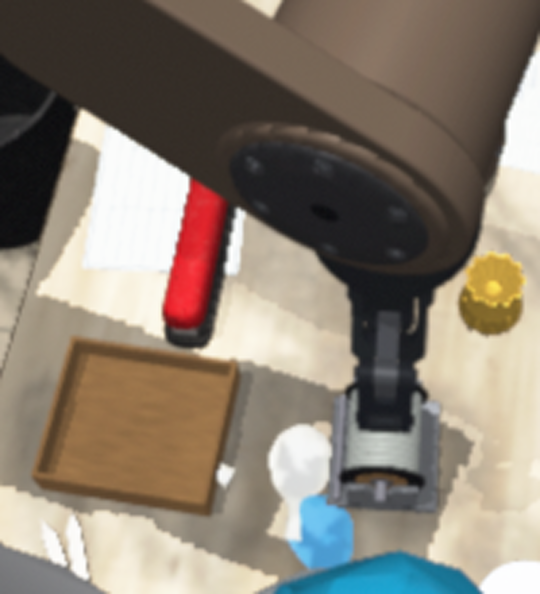

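```bash
python3 -c "
from rig import bot
print(bot.hand_in())"
```

```text
the job is handed in; nothing more can be done
None
```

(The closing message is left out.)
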